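Unlatch and raise the needle head of a nitrogen evaporator

ROBOT

A 6-joint arm with a two-finger parallel gripper is mounted at the origin on the work surface. World frame = base frame: x ahead of the robot, y to its left, z up, the work surface at z = 0. Lengths are in m, angles in rad, forces in N, time in s.
With the tool pointing down it reaches from about 0.425 to 0.95 m from the base axis. Payload 3.5 kg.
Tool frame: the origin (TCP) lies between the finger pads; the fingertips stand 17 mm ahead of it and the grasp point (between the pads) lies 2 mm behind it (ctrl.tip_reach is the distance from the TCP to the fingertips, in m); z points along the fingers, y is the direction in which the jaws open and shut (so a half turn about z gives the same grasp; the last joint's range is limited). The gripper opens to 85 mm and grips with 20 to 120 N. Pads are 22 mm wide; open, the fingers measure 114 mm over their backs; the gripper's body (76 mm by 85 mm) begins 54 mm behind the grasp point. The pads swing forward as they close: fully open they stand 13 mm farther back than shut.
Start: joints at [-1.313, 0.286, 1.577, -0, 1.279, -0.15], TCP at [0.268, -0.62, 0.215] pointing down, gripper open.
Joint ranges: [-2.77, 2.77], [-0.9, 2.22], [0.21, 2.48], [-1.53, 4.67], [0.24, 2.81], [-2.84, 2.84]. Speed limits (rad/s): [2.79, 2.79, 3.14, 3.14, 3.14, 3.14].

INTERFACE

Orientations are given as a unit quaternion [x, y, z, w].
In Python, from plant import monitor, imaging, workorder, ctrl gives the robot as it stands.
- The arm moves only by the tool send_rows, never from a script. Its argument "rows" is a list of rows, each a list of 4 numbers: the shift along the world's x, y, z normalised to -1 to 1, where 1 is 0.3 m, then the turn about the world's z normalised to -1 to 1, where 1 is 360 degrees. A call has 1 to 20 rows; each row is the pose to reach, as a shift and turn from the pose commanded when the call began, turning the shorter way round; what a row does not reach only later rows make up. A row lasts 1/8 s, in which the tool goes at most 62.5 mm and 10.7 degrees, less where a joint would pass 70% of its speed; a pose out of reach is approached as far as the arm can. A call with a number of a shift or a turn outside -1 to 1 is refused whole. A call with a gripper value outside its range is refused whole. "jaw" is the closure, from 0 (fully open) to 1 (shut), set as the call begins (left out, the last holds). The fingers move at their own pace and stop on an object; "newtons" is the grip in N (left out, the last holds). Time passes only in rows, so rows that repeat a pose let the fingers close. It gives the time, the measured TCP pose, the force and the opening at its end, in the units of the state.
- monitor.get_state(): the state, without advancing time (a new reading comes with each control period).
- imaging.read_camera(name): name is "scene" or "top" or "wrist"; returns the picture (384x512x3 uint8, red, green, blue); there is no depth.
- imaging.calibration(name): a dict with "intrinsics" (3x3 intrinsics, pixels), "cam_to_world" (4x4, takes a point from camera to world coordinates). Camera axes: x right, y up, looking along -z (the intrinsics and any distortion apply to the point x, -y, -z); pixel columns grow to the right and rows downward; lengths in m; the calibration is good to about 2 mm. A picture is of the moment at which its call begins: read the wrist's pose just before it. calibration takes no time and is no camera call; for the wrist camera it gives the pose at the moment of the call.
- workorder.sign_off(): hands the job in, once; it reports no verdict.
The state is a dict: "time": time; "qpos": joint angles; "dq": joint speeds; "joint_efforts": joint torques, N m; "eef_pos": TCP position; "tcp_rot": TCP orientation; "contact_force": force on the tool from outside, world axes, zero at the start; "wrist_torque": the same for the moment, N m; "opening": opening from 0.0 (shut) to 1.0 (fully open).
Only numpy, scipy, OpenCV 4.12 (cv2) and the standard library are available. Lean on these libraries where they do the work, as an engineer would, in place of code of your own. Each camera call takes 0.05 s, during which the arm holds its last target.

TASK

The samples in the nitrogen evaporator are dry: draw the blue-knobbed lock pin straight up out of the latch and put it in the steel tray. Then pull the red latch tab sideways against its spring, lift the needle head off its ball by that tab until it is tilted up about 30 degrees, and finish while holding it there, motionless, so that a colleague can take the vials out. Leave everything else on the bench where it stands.

Things in the scene. Friction and masses are not known exactly. Their poses are not given: they have to be found in the camera images.
- evaporator: Nitrogen evaporator, fixed: cream heater box 285 deep (x -45 to 240), 170 wide, 85 high, a block of twelve amber vials (mouths at z 140) and a hinged needle head over them. Origin on the bench straight under the locating ball; x runs back to the hinge, y to the latch tab's side, z up. Ball 25 diameter, centre at z 150. Hinge axis parallel to y at x 215, z 175. Lock pin's bore vertical at x 0, y -36.
- needle_head: Hinged head, about 0.65 kg: aluminium gas manifold 100 x 125 x 22 (65 to 165 behind the ball, top at z 183, valve knobs 8 more) with needles dipping 12 into the vials; in front the steel coupler box (40 x 40) over the ball. Origin on the hinge axis, axes as the evaporator's when down. Let go, it falls shut; about 4 N lifts it at the tab.
- hinge (a joint): Tilt of the needle head: 0 down on the ball, grows as the front end rises (rad), stop at 1.25. While the latch is home or the pin is in, it rises only 0.01.
- latch (a joint): Travel of the latch slide along the head's +y (m): 0 home, stop at 0.014. Spring: 5.4 N at 0, 11.7 N at the stop; springs home when let go. From 0.0055 on the bolt is clear of the ball; 0.010 is a safe pull. With the lock pin in, it moves only 3 mm.
- latch_tab (a point): Grip point in the red upright finger tab on the latch slide: 12 thick (y), 30 wide (x), top 18 above it, dark slide bar's top 26 below it. At x 0, y 34, z 204 in the evaporator's frame with latch home and head down; moves with both. Pinch along y from above; the flat faces can turn between the fingers as the head tilts.
- lock_pin: Loose lock pin, 60 g, 66 long: steel shank 8 diameter, 30 long; collar 22 diameter; blue knob 20 diameter from 42 to 66 above the origin. Origin at the shank's lower end, z to the knob. Starts upright in its bore, its collar on the slide bar's top (178 above the bench); lift it straight up at least 35 to clear the bar.
- pin_mid (a point): The lock pin's middle, 33 above its lower end on its axis.
- tray: Loose open steel tray, 170 (x) x 130 (y) x 22 high, walls and floor 3 thick, 0.45 kg. Origin under its middle. Stands to the left or the right of the evaporator.
- vial_rack: Bystander: white rack with capped clear vials, 160 x 100 x 63, on the other side. Origin under its middle.
- beaker: Bystander: empty glass beaker, 72 diameter, 90 high. Origin under its middle.
- reagent_bottle: Bystander: amber jar with blue cap, 70 diameter, 130 high. Origin under its middle.
- tumbler: Bystander: purple drinking tumbler, 74 diameter, 185 high. Origin under its middle.
- pipette: Bystander: white pipette lying along its x, about 230 long, 30 high. Origin under its middle.
Things that resemble listed ones, but are neither listed nor needed, are in the scene too. What is meant by the tray is not turquoise, and is the larger of those in its own colour.

How it is judged:
On the way, in this order (a step that is already met when the one before it is completed fails the run):
1. the lock pin is in the tray, let go, with the head still down (x of pin_mid in the frame of tray between -0.085 and 0.085 m and y of pin_mid in the frame of tray between -0.065 and 0.065 m and z of pin_mid in the frame of tray between 0 and 0.045 m and contact force between the fingers and lock_pin below 0.1 N and value of joint hinge below 0.03 rad), for 0.2 s.
2. the latch is pulled clear of the ball with the head still down (value of joint latch above 0.004 m and value of joint hinge below 0.05 rad and contact force between the fingers and needle_head above 0.5 N), for 0.04 s.
At the end, for the whole second after the job is handed in: The needle head is tilted up 0.38 to 0.75 rad (22 to 43 degrees), still (under 0.1 rad/s) and carried by the fingers (over 1 N between them and the head or its latch); the lock pin is in the tray, its middle inside the walls and less than 45 mm above the bench (value of joint hinge between 0.38 and 0.75 rad and velocity of joint hinge between -0.1 and 0.1 rad/s and contact force between the fingers and needle_head above 1 N and x of pin_mid in the frame of tray between -0.085 and 0.085 m and y of pin_mid in the frame of tray between -0.065 and 0.065 m and z of pin_mid in the frame of tray between 0 and 0.045 m and contact force between the fingers and lock_pin below 0.1 N); the arm keeps its last pose, push and grip.
It fails at once if a bystander (vial rack, beaker, reagent bottle, tumbler or pipette) is pushed more than 25 mm from its place or knocked over (distance of any of vial_rack, beaker, reagent_bottle, tumbler, pipette from where it was at the start of the episode above 0.025 m).
It also fails if it takes over 58 s, if anything falls off the work surface, if the arm or the gripper's body presses on something with over 40 N, if the wrist force passes 120 N, or if a joint passes its speed limit or range.

## Working session

There is one attempt and no reset: what is moved stays moved. The work goes in short steps, Python scripts to look and compute and a tool call to move; the robot and the scene stay as the last step left them, time stands still between calls to the robot, and variables do not carry over. Pictures are saved under pics/ and viewed, and the job is handed in when it is done.

Besides the shell and the picture viewer there is one more tool, called as name(argument=value, ...), one argument or row to a line, values as JSON. send_rows: Moves the arm, as the interface text tells. Scaled input: -1 to 1 covers 0.3 m each way for a shift and 360 degrees each way for a turn. Its arguments: {"type":"object","properties":{"rows":{"type":"array"},"jaw":{"type":"number"},"newtons":{"type":"number"}},"required":["rows"]}

```bash
ls; mkdir -p pics; python3 - <<'E'
from plant import monitor, imaging, workorder, ctrl
import cv2
s=monitor.get_state(); print(s, ctrl.tip_reach)
for n in ("scene","top"):
    im=imaging.read_camera(n); cv2.imwrite(f"pics/{n}0.png",im[:,:,::-1])
    c=imaging.calibration(n); print(n,c["intrinsics"],c["cam_to_world"],[k for k in c])
E
```

```text
pics
{'time': 0.0, 'qpos': array([-1.31294533e+00,  2.87183735e-01,  1.57819906e+00,  3.67419675e-05,
        1.27862182e+00, -1.49970734e-01]), 'dq': array([-0.00183205,  0.00021928,  0.00047155, -0.00062286, -0.00107374,
       -0.00057938]), 'joint_efforts': array([ 2.26796117e-03, -4.05988061e+01, -2.92620885e+01, -1.85471436e-05,
        5.88952244e-03, -1.35239702e-06]), 'eef_pos': array([ 0.2675832 , -0.61892406,  0.21362325]), 'tcp_rot': array([ 9.79282479e-01,  2.02495361e-01, -4.74587607e-05, -1.20517462e-03]), 'contact_force': array([-0.56286707,  0.32128658,  0.2361212 ]), 'wrist_torque': array([-0.00503773, -0.04453982, -0.05206066]), 'opening': 0.9998462768345963} 0.017
scene [[449.1205621    0.         250.29671562]
 [  0.         449.1205621  195.28900612]
 [  0.           0.           1.        ]] [[-0.05553985 -0.61585811  0.78589701  1.41237248]
 [ 0.99841427 -0.04149288  0.03804322  0.01832019]
 [ 0.00917991  0.7867637   0.61718604  0.86407874]
 [ 0.          0.          0.          1.        ]] ['intrinsics', 'cam_to_world']
top [[365.68086777   0.         255.10213353]
 [  0.         365.68086777 191.5957332 ]
 [  0.           0.           1.        ]] [[ 1.48296263e-03  9.82392351e-01 -1.86823632e-01  3.22327935e-01]
 [-9.99937122e-01 -6.19864002e-04 -1.11967583e-02 -4.99100588e-02]
 [-1.11154149e-02  1.86828489e-01  9.82329661e-01  1.17192294e+00]
 [ 0.00000000e+00  0.00000000e+00  0.00000000e+00  1.00000000e+00]] ['intrinsics', 'cam_to_world']
```

View pics/scene0.png

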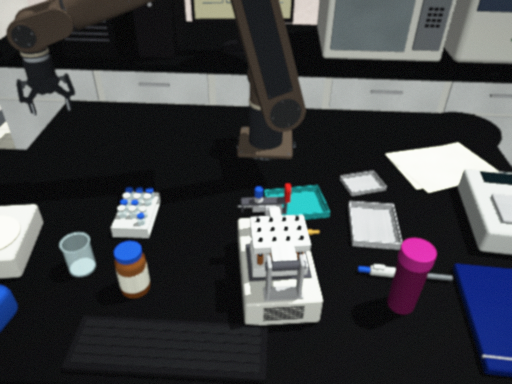

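View pics/top0.png

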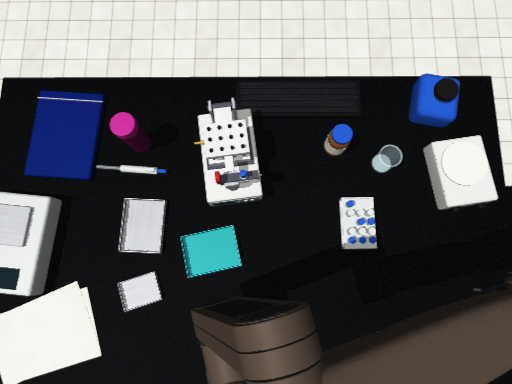

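The scene view shows the evaporator facing the robot, with the red tab at about (288,190) and the blue knob at about (259,191). The steel tray is at (375,225), and the small steel decoy and the turquoise tray are elsewhere. In the top view the tab is at (217,177), the knob at (242,174) and the big steel tray at (143,225).

```bash
cat > h.py <<'E'
import numpy as np, cv2
from plant import monitor, imaging, workorder, ctrl
def ray(c,uv):
    K=c["intrinsics"];T=c["cam_to_world"]
    d=np.linalg.inv(K)@np.array([uv[0],uv[1],1.0]); d=np.array([d[0],-d[1],-d[2]])
    return T[:3,3],T[:3,:3]@d
def onplane(c,uv,z):
    o,d=ray(c,uv); return o+d*(z-o[2])/d[2]
def proj(c,p):
    T=c["cam_to_world"];q=T[:3,:3].T@(np.array(p)-T[:3,3]);q=np.array([q[0],-q[1],-q[2]]);k=c["intrinsics"]@q
    return k[:2]/k[2]
def tri(c1,u1,c2,u2):
    o1,d1=ray(c1,u1);o2,d2=ray(c2,u2);d1/=np.linalg.norm(d1);d2/=np.linalg.norm(d2)
    s=np.linalg.lstsq(np.c_[d1,-d2],o2-o1,rcond=None)[0]
    a=o1+s[0]*d1;b=o2+s[1]*d2
    return (a+b)/2,np.linalg.norm(a-b)
def blobs(im,lo,hi,amin=8):
    hsv=cv2.cvtColor(im,cv2.COLOR_RGB2HSV); m=cv2.inRange(hsv,lo,hi)
    n,l,s,ce=cv2.connectedComponentsWithStats(m)
    return [(s[i],ce[i]) for i in range(1,n) if s[i][4]>=amin],l
E
python3 - <<'E'
from h import *
P={}
for n in ("scene","top"):
    im=cv2.imread(f"pics/{n}0.png")[:,:,::-1].copy(); 
    for nm,lo,hi in (("red",(0,150,110),(6,255,255)),("blue",(105,150,60),(125,255,255)),("gray",(0,0,90),(179,40,255))):
        b,l=blobs(im,lo,hi,8 if nm!="gray" else 300)
        for s,ce in b: print(n,nm,s,ce.round(1))
c=cv2.imread("pics/top0.png"); cv2.imwrite("pics/topz.png",cv2.resize(c[90:320,90:290],None,fx=3,fy=2.6,interpolation=cv2.INTER_CUBIC))
c=cv2.imread("pics/scene0.png"); cv2.imwrite("pics/scenez.png",cv2.resize(c[160:330,220:420],None,fx=4,fy=3.5,interpolation=cv2.INTER_CUBIC))
E
```

```text
scene red [285 183   7  19  96] [287.3 191.2]
scene blue [254 185  10  13 105] [258.3 191. ]
scene blue [125 187   8   5  34] [128.7 189. ]
scene blue [135 187   9   5  35] [138.9 189.2]
scene blue [145 187   9   6  40] [149.2 189.5]
scene blue [119 199   8   6  36] [122.7 201.4]
scene blue [132 200   6   5  25] [134.4 201.9]
scene blue [137 213   7   6  27] [140.2 215.3]
scene blue [113 240  30  24 563] [127.4 251.3]
scene blue [ 454  263   58   94 3913] [488.6 305.1]
scene blue [357 265  13   8  90] [363.2 268.6]
scene blue [  0 284  18  48 566] [  6.5 305.7]
scene blue [484 358  28  18 391] [498.3 366.5]
scene gray [  0   0  47  39 690] [12.5 11.8]
scene gray [  292     0   220    63 11331] [407.   29.8]
scene gray [   0   67   70   83 3176] [ 23.5 111. ]
scene gray [  55   69  205   41 5712] [159.   87.3]
scene gray [ 298   77  214   89 7385] [414.8  98.7]
scene gray [ 385  142  127  112 6501] [462.8 188.2]
scene gray [340 171  47  25 797] [362.7 182.5]
scene gray [ 110  192   50   46 1619] [135.8 216. ]
scene gray [ 238  197   86  128 7793] [277.4 266.2]
scene gray [ 348  201   
[... 561 characters left out ...]
   7   7  35] [360.8 221.3]
top blue [368 218   7   7  35] [371. 221.]
top blue [349 237   7   6  33] [352.1 239.7]
top blue [360 237   6   6  30] [362.4 239.6]
top blue [369 237   8   6  33] [372.5 239.6]
top gray [    0     0   512   186 40971] [263.3  41.2]
top gray [ 197   97   66  109 4615] [228.3 153.4]
top gray [ 423  135   75   74 4067] [459.8 171.8]
top gray [372 145  31  28 499] [386.1 158.9]
top gray [ 96 165  61   9 328] [131.5 168.5]
top gray [   0  192   51  104 3873] [ 22.  236.4]
top gray [ 339  197   38   52 1506] [356.5 221.5]
top gray [ 118  198   47   55 2189] [141.8 225.3]
top gray [ 117  272   45   40 1154] [139.1 291. ]
top gray [   0  281  102  103 7342] [ 47.4 334.3]
```

```bash
sleep 0
```

```text
(no output)
```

View pics/topz.png

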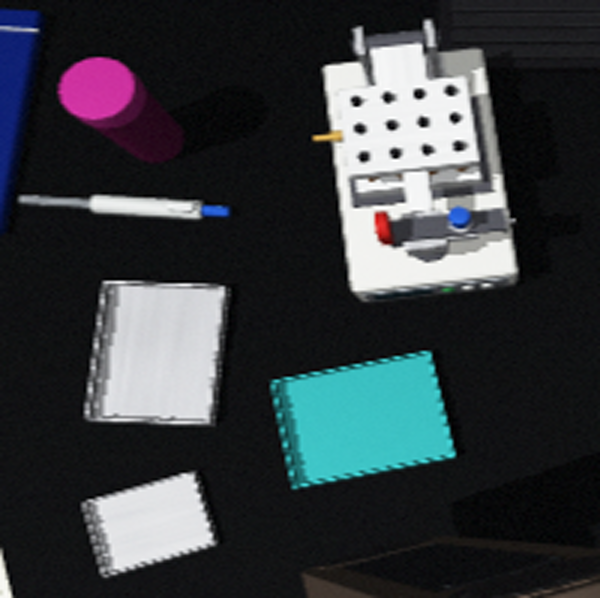

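View pics/scenez.png

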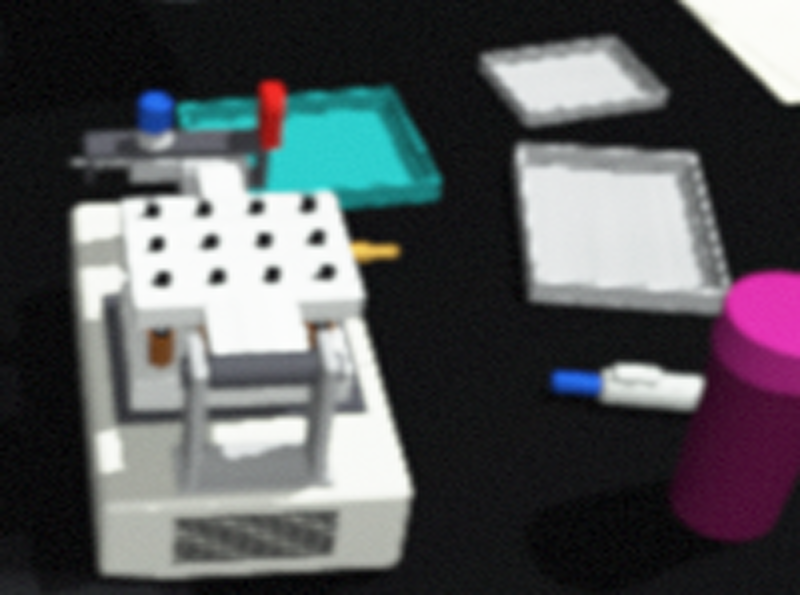

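```bash
python3 - <<'E'
from h import *
cs,ct=imaging.calibration("scene"),imaging.calibration("top")
print("knob tri",tri(cs,(258.3,191),ct,(242.8,173.3)))
print("tab tri",tri(cs,(287.3,191.2),ct,(217.1,176.5)))
print("knob top@z.211", onplane(ct,(242.8,173.3),.211), "scene@.204",onplane(cs,(258.3,191),.204))
print("tab top@.215", onplane(ct,(217.1,176.5),.215),"scene@.202",onplane(cs,(287.3,191.2),.202))
im=cv2.imread("pics/top0.png")
def comp(im,lo,hi,box):
    m=cv2.inRange(cv2.cvtColor(im,cv2.COLOR_BGR2HSV),lo,hi); mm=np.zeros_like(m);x,y,w,h=box;mm[y:y+h,x:x+w]=m[y:y+h,x:x+w];return mm
m=comp(im,(0,0,60),(179,50,255),(112,192,60,66))
cnt=max(cv2.findContours(m,0,2)[0],key=cv2.contourArea); r=cv2.minAreaRect(cnt);b=cv2.boxPoints(r);print(r)
for p in b: print(p.round(1),onplane(ct,p,.022).round(4),onplane(ct,p,.0).round(4))
im=cv2.imread("pics/scene0.png")
m=comp(im,(0,0,60),(179,50,255),(345,197,60,56))
cnt=max(cv2.findContours(m,0,2)[0],key=cv2.contourArea);ap=cv2.approxPolyDP(cnt,4,True)[:,0]
for p in ap: print("s",p,onplane(cs,p.astype(float),.022).round(4))
# heater box top edges z .085 from topz: front corners
for p in ((352,290),(515,278),(323,68),(482,50)):
    u=(90+p[0]/3,90+p[1]/2.6);print("box",onplane(ct,u,.085).round(4))
E
```

```text
knob tri (array([ 0.5565839 , -0.00469226,  0.20606426]), np.float64(0.0014472844540672422))
tab tri (array([0.54852182, 0.06527799, 0.20286257]), np.float64(0.0012363996876567102))
knob top@z.211 [ 0.55541818 -0.00564302  0.211     ] scene@.204 [ 0.5538301  -0.00404074  0.204     ]
tab top@.215 [0.54569123 0.06322084 0.215     ] scene@.202 [0.54728708 0.06595911 0.202     ]
((141.82679748535156, 225.2896728515625), (43.82750701904297, 56.221221923828125), 5.5275397300720215)
[117.3 251.2] [0.3523 0.3926 0.022 ] [0.3528 0.401  0.    ]
[122.7 195.2] [0.5295 0.3879 0.022 ] [0.5335 0.3963 0.    ]
[166.3 199.4] [0.5157 0.2469 0.022 ] [0.5194 0.2526 0.    ]
[160.9 255.4] [0.3395 0.2555 0.022 ] [0.3398 0.2614 0.    ]
s [348 202] [0.3529 0.2598 0.022 ]
s [353 246] [0.5402 0.2515 0.022 ]
s [399 249] [0.5437 0.372  0.022 ]
s [402 238] [0.5004 0.3889 0.022 ]
s [393 203] [0.3487 0.3938 0.022 ]
box [0.4986 0.1064 0.085 ]
box [ 0.5127 -0.0574  0.085 ]
box [0.7715 0.1441 0.085 ]
box [ 0.7941 -0.0231  0.085 ]
```

send_rows(
  rows=[
    [0,0,0.3,0],
    [0,0,0.5,0],
    [0.1,0.2,0.5,-0.01],
    [0.2,0.4,0.5,-0.02],
    [0.3,0.6,0.5,-0.03],
    [0.4,0.8,0.5,-0.04],
    [0.5,1,0.5,-0.047],
    [0.5,1,0.5,-0.047],
    [0.5,1,0.5,-0.047],
  ],
  jaw=0.35,
)

```text
time: 1.23
eef_pos: [0.4183, -0.3179, 0.3649]
tcp_rot: [0.998, 0.058, -0.0, 0.0]
contact_force: [-0.6, 0.0, 0.1]
opening: 0.651
```

send_rows(
  rows=[
    [0.1,0.2,0,0],
    [0.2,0.4,0,0],
    [0.3,0.6,0,0],
    [0.4,0.8,0,0],
    [0.45,1,0,0],
    [0.45,1,0,0],
    [0.45,1,0,0],
  ],
)

```text
time: 2.1
eef_pos: [0.5529, -0.0201, 0.3645]
tcp_rot: [0.998, 0.057, -0.001, 0.0]
contact_force: [0.5, -0.4, -0.5]
opening: 0.652
```

```bash
python3 - <<'E'
from h import *
s=monitor.get_state();print(s["time"],s["eef_pos"],s["tcp_rot"],s["opening"],s["qpos"])
c=imaging.calibration("wrist");im=imaging.read_camera("wrist");cv2.imwrite("pics/w1.png",im[:,:,::-1]);np.savez("w1.npz",**c)
print(c["cam_to_world"][:3,3],proj(c,(.5555,-.005,.214)),proj(c,(.5475,.065,.222)))
E
```

```text
2.1 [ 0.55285913 -0.02009158  0.3644994 ] [ 9.98396015e-01  5.66125672e-02 -5.50197615e-04  3.34102674e-04] 0.6519066684698415 [-2.19276952e-01 -5.92733104e-02  1.68573990e+00 -9.44130333e-04
  1.51600282e+00  1.23828577e+00]
[ 0.62002794 -0.01212051  0.52390001] [238.94660244 174.67350223] [168.18838529 176.32502132]
```

View pics/w1.png

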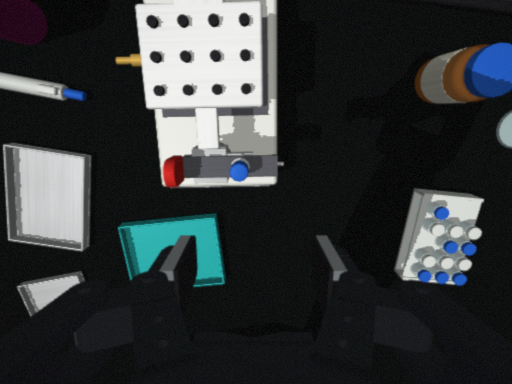

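The wrist view shows the knob at about (239,171) and the tab at about (173,171). Both are close to my predictions, so I'll measure them precisely.

```bash
python3 - <<'E'
from h import *
c=dict(np.load("w1.npz"));im=cv2.imread("pics/w1.png")[:,:,::-1].copy()
for lo,hi in (((0,150,60),(8,255,255)),((105,120,60),(125,255,255))):
    b,l=blobs(im,lo,hi,60)
    for s,ce in b: print(s,ce.round(1))
cs,ct=imaging.calibration("scene"),imaging.calibration("top")
cv2.imwrite("pics/w1z.png",cv2.resize(cv2.imread("pics/w1.png")[0:260,0:300],None,fx=2.6,fy=2.3,interpolation=cv2.INTER_CUBIC))
def show(n,uv,z): print(n,onplane(c,uv,z).round(4))
b,l=blobs(im,(105,120,60),(125,255,255),60)
for s,ce in b:
    if abs(ce[0]-239)<10: show("knob@.210",ce,.210);print(tri(c,ce,ct,(242.8,173.3)),tri(c,ce,cs,(258.3,191)))
b,l=blobs(im,(0,150,60),(8,255,255),60)
for s,ce in b:
    if abs(ce[0]-173)<12: show("tab@.212",ce,.212);print(tri(c,ce,ct,(217.1,176.5)),tri(c,ce,cs,(287.3,191.2)))
E
```

```text
[164 157  20  31 492] [173.  171.5]
[ 464   42   48   56 2173] [490.1  70.6]
[ 63  88  23  13 211] [74.1 94.1]
[229 161  20  20 298] [238.7 170.7]
[434 207  15  13 146] [441.2 212.9]
[444 241  14  13 142] [450.5 246.8]
[461 243  16  13 164] [468.8 248.7]
[418 270  13  13 132] [424.1 275.8]
[435 272  14  13 138] [441.4 277.5]
[452 273  15  13 155] [459.3 278.9]
knob@.210 [ 0.5588 -0.0042  0.21  ]
(array([ 0.55742557, -0.00465485,  0.20262642]), np.float64(0.0012050250809464405)) (array([ 0.55832485, -0.00404882,  0.20744616]), np.float64(0.0002504495811837394))
tab@.212 [0.5507 0.0629 0.212 ]
(array([0.54859515, 0.06486491, 0.20282572]), np.float64(0.0004214408251656097)) (array([0.54855255, 0.06549804, 0.20281302]), np.float64(0.0008279598185010201))
```

View pics/w1z.png

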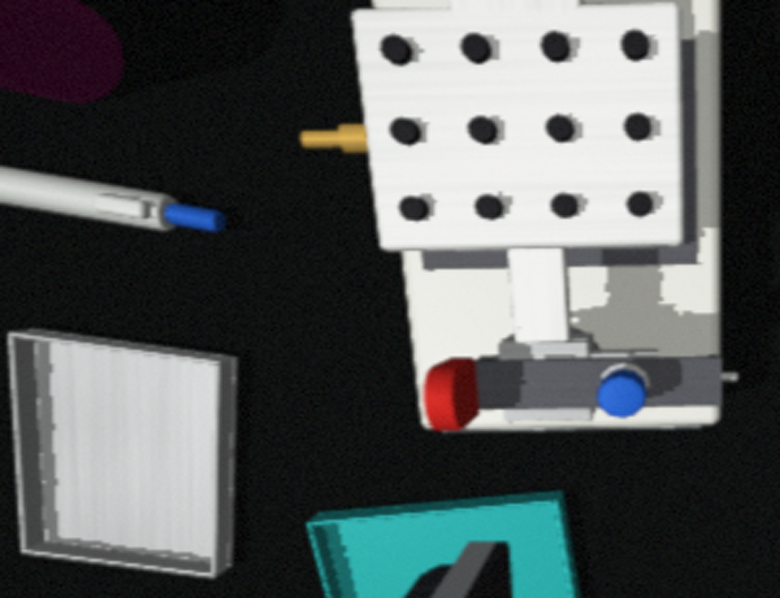

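send_rows(
  rows=[
    [0.014,0.052,0,0],
    [0.014,0.052,-0.15,0],
    [0.014,0.052,-0.3,0],
    [0.014,0.052,-0.4,0],
    [0.014,0.052,-0.48,0],
    [0.014,0.052,-0.53,0],
    [0.014,0.052,-0.53,0],
    [0.014,0.052,-0.53,0],
  ],
)

```text
time: 3.15
eef_pos: [0.5577, -0.0044, 0.2074]
tcp_rot: [0.998, 0.056, 0.001, 0.0]
contact_force: [0.5, -0.1, 1.2]
opening: 0.65
```

```bash
python3 - <<'E'
from h import *
s=monitor.get_state();print(s["time"],s["eef_pos"],s["tcp_rot"],s["opening"])
im=imaging.read_camera("wrist");cv2.imwrite("pics/w2.png",im[:,:,::-1])
E
```

```text
3.15 [ 0.55771584 -0.00436071  0.20740572] [9.98430020e-01 5.60018004e-02 1.10546132e-03 2.67997510e-04] 0.6496716612979292
```

View pics/w2.png

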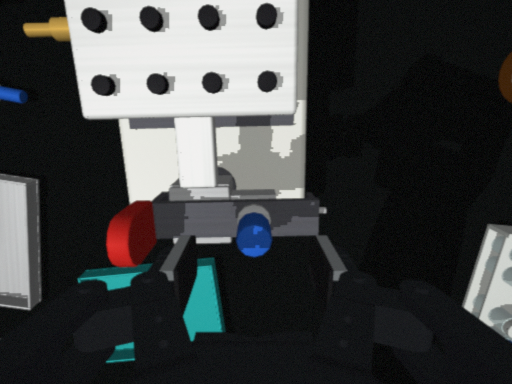

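The knob at (254,235) is centred between the pads, which end at about (190,240) and (320,240). I'll lower 2 mm and close.

send_rows(
  rows=[
    [0,0,-0.007,0],
    [0,0,-0.007,0],
    [0,0,-0.007,0],
    [0,0,-0.007,0],
    [0,0,-0.007,0],
    [0,0,-0.007,0],
  ],
  jaw=1,
  newtons=40,
)

```text
time: 3.95
eef_pos: [0.5569, -0.004, 0.2039]
tcp_rot: [0.998, 0.056, -0.0, -0.0]
contact_force: [0.1, 0.0, -0.6]
opening: 0.001
```

The jaw shut completely, so it missed the pin. I'll look before going on.

```bash
python3 - <<'E'
from h import *
s=monitor.get_state();print(s["time"],s["eef_pos"],s["opening"])
for n in ("wrist","scene","top"):
    im=imaging.read_camera(n);cv2.imwrite(f"pics/{n}3.png",im[:,:,::-1])
c=cv2.imread("pics/scene3.png"); a=cv2.resize(c[130:280,200:340],(560,600),interpolation=cv2.INTER_CUBIC)
cv2.imwrite("pics/scene3z.png",a)
E
```

```text
3.95 [ 0.55690836 -0.00402326  0.20390311] 0.0006513204153058784
```

View pics/wrist3.png

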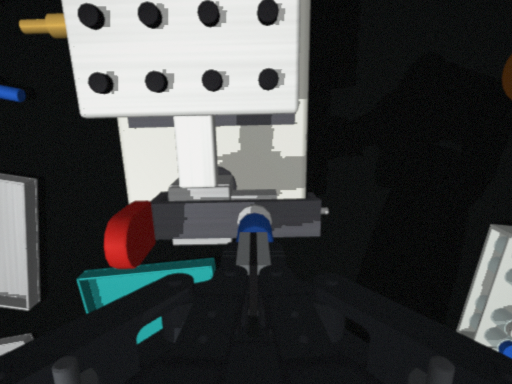

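View pics/scene3z.png

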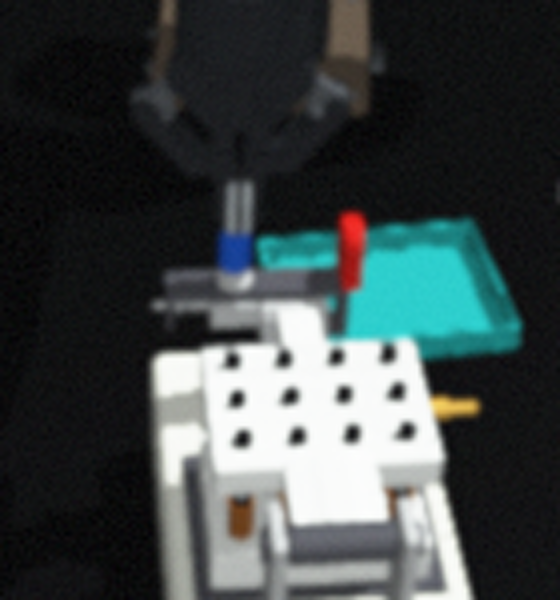

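```bash
python3 - <<'E'
from h import *
cs,ct,cw=[imaging.calibration(n) for n in("scene","top","wrist")]
for p in ((.557,-.004,.187),(.557,-.004,.206),(.557,-.004,.214),(.537,-.004,.187)):
    print(p,proj(cs,p).round(1),proj(ct,p).round(1),proj(cw,p).round(1))
for n,c in(("scene",cs),("wrist",cw),("top",ct)):
    im=cv2.imread(f"pics/{n}3.png")[:,:,::-1].copy()
    for s,ce in blobs(im,(105,120,50),(125,255,255),20)[0]:
        if np.linalg.norm(ce-proj(c,(.557,-.004,.205)))<25: print(n,s,ce.round(1))
c=cv2.imread("pics/wrist3.png"); cv2.imwrite("pics/w3z.png",cv2.resize(c[180:330,180:330],(600,600),interpolation=cv2.INTER_CUBIC))
c=cv2.imread("pics/top3.png"); cv2.imwrite("pics/t3z.png",cv2.resize(c[90:240,170:320],(600,600),interpolation=cv2.INTER_CUBIC))
E
```

```text
(0.557, -0.004, 0.187) [258.1 197.3] [242.6 174.8] [253.5 225.4]
(0.557, -0.004, 0.206) [258.3 191.1] [242.3 173.2] [253.5 237.8]
(0.557, -0.004, 0.214) [258.3 188.5] [242.1 172.5] [253.6 243.8]
(0.537, -0.004, 0.187) [258.5 192.3] [242.5 181.9] [249.9 255.1]
scene [254 187  10  11  85] [258.  192.3]
wrist [236 213  38  30 569] [255.3 225.6]
```

View pics/w3z.png

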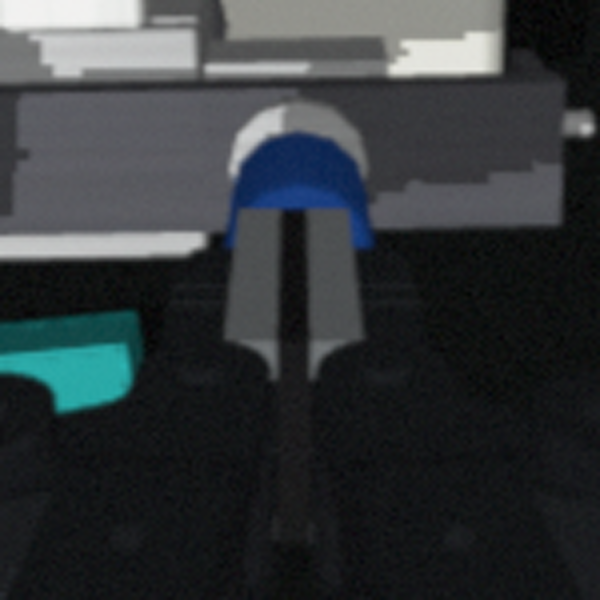

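View pics/t3z.png

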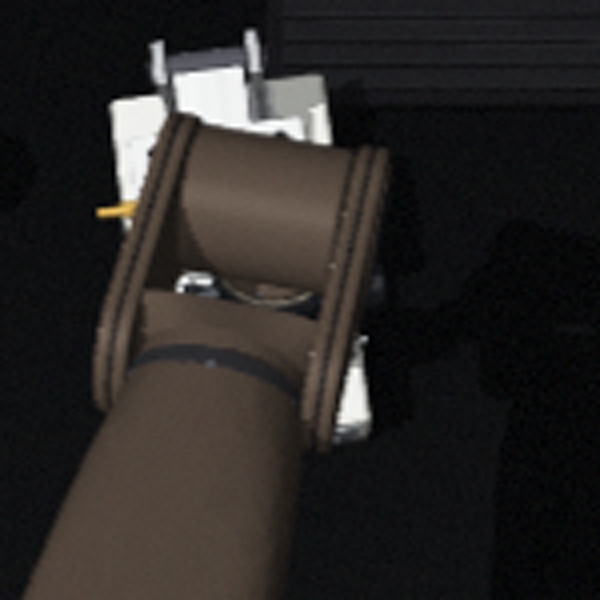

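```bash
python3 - <<'E'
from h import *
cs,cw=[imaging.calibration(n) for n in("scene","wrist")]
print(tri(cs,(259,187.5),cw,(253,232)))
print(proj(cw,(.557,-.004,.187)),proj(cw,(.568,-.004,.187)),proj(cw,(.568,-.004,.214)))
print(proj(cs,(.568,-.004,.187)),proj(cs,(.568,-.004,.214)))
print(proj(cw,(.557,-.015,.214)),proj(cw,(.557,.007,.214)))
E
```

```text
(array([ 0.56825432, -0.0023315 ,  0.22557524]), np.float64(0.00021175468901290506))
[253.50559022 225.39786506] [255.56430242 208.34265805] [255.95993266 224.27550116]
[257.93032315 200.16943735] [258.15415145 191.29307577]
[274.28976575 245.9501388 ] [232.75455924 241.6155223 ]
```

The shut fingertips triangulate to z ≈ 0.225, about 11 mm above the knob top (0.214). That is higher than the state plus tip reach implies (0.187). I'll reopen, go down in steps and watch the force.

send_rows(
  rows=[
    [0,0,0,0],
    [0,0,0,0],
    [0,0,0,0],
    [0,0,-0.03,0],
    [0,0,-0.06,0],
    [0,0,-0.06,0],
    [0,0,-0.06,0],
  ],
  jaw=0.45,
)

```text
time: 4.97
eef_pos: [0.5569, -0.004, 0.1857]
tcp_rot: [0.998, 0.056, -0.0, -0.0]
contact_force: [0.4, -0.5, -0.4]
opening: 0.549
```

```bash
python3 - <<'E'
from h import *
s=monitor.get_state();print(s["time"],s["eef_pos"],s["opening"])
a=[]
for n,(x,y) in (("wrist",(180,180)),("scene",(220,150))):
    im=imaging.read_camera(n)[:,:,::-1];cv2.imwrite(f"pics/{n}4.png",im)
    k=150 if n=="wrist" else 75
    a.append(cv2.resize(im[y:y+k,x:x+k],(390,390),interpolation=cv2.INTER_CUBIC))
cv2.imwrite("pics/z4.png",np.hstack(a))
E
```

```text
4.975 [ 0.55687297 -0.00402133  0.18573161] 0.5486363113438183
```

View pics/z4.png

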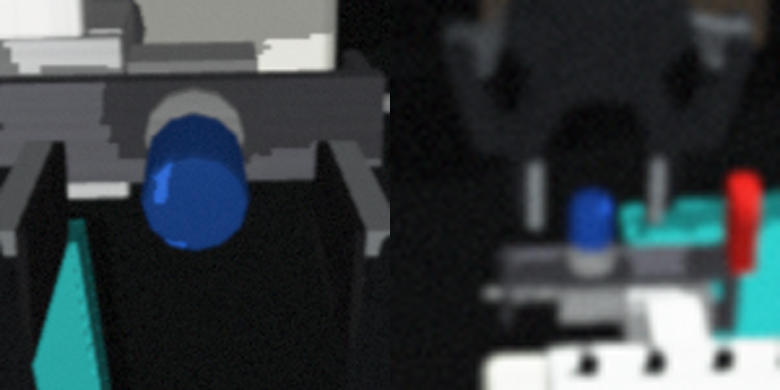

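send_rows(
  rows=[
    [0,0,-0.02,0],
    [0,0,-0.04,0],
    [0,0,-0.045,0],
    [0,0,-0.045,0],
  ],
)

```text
time: 5.58
eef_pos: [0.5568, -0.004, 0.1721]
tcp_rot: [0.998, 0.056, -0.0, -0.0]
contact_force: [-0.4, -0.4, -0.4]
opening: 0.552
```

send_rows(
  rows=[
    [0,0,0,0],
    [0,0,0,0],
    [0,0,0,0],
    [0,0,0,0],
    [0,0,0,0],
    [0,0,0,0],
  ],
  jaw=1,
  newtons=40,
)

```text
time: 6.32
eef_pos: [0.5571, -0.0041, 0.1728]
tcp_rot: [0.998, 0.056, 0.0, 0.0]
contact_force: [-0.1, -0.1, 2.3]
opening: 0.217
```

```bash
python3 - <<'E'
from h import *
s=monitor.get_state();print(s["time"],s["eef_pos"],s["opening"])
a=[]
for n,(x,y) in (("wrist",(180,180)),("scene",(220,150))):
    im=imaging.read_camera(n)[:,:,::-1];cv2.imwrite(f"pics/{n}5.png",im)
    k=150 if n=="wrist" else 75
    a.append(cv2.resize(im[y:y+k,x:x+k],(390,390),interpolation=cv2.INTER_CUBIC))
cv2.imwrite("pics/z5.png",np.hstack(a))
E
```

```text
6.325 [ 0.55714503 -0.00405402  0.17277114] 0.21685527253632536
```

View pics/z5.png

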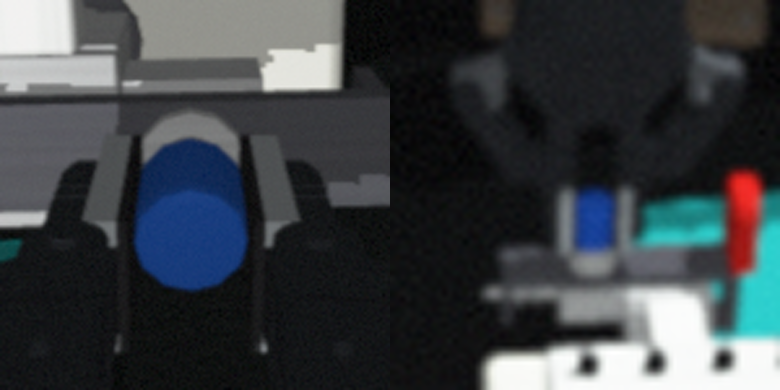

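The fingers hold the knob: the opening is 0.217, about 18–20 mm. I'll lift straight up.

send_rows(
  rows=[
    [0,0,0.03,0],
    [0,0,0.06,0],
    [0,0,0.1,0],
    [0,0,0.15,0],
    [0,0,0.22,0],
    [0,0,0.3,0],
    [0,0,0.38,0],
    [0,0,0.43,0],
    [0,0,0.43,0],
  ],
)

```text
time: 7.55
eef_pos: [0.5575, -0.0041, 0.3033]
tcp_rot: [0.998, 0.056, 0.002, 0.0]
contact_force: [-0.4, -0.5, -0.8]
opening: 0.219
```

```bash
python3 - <<'E'
from h import *
s=monitor.get_state();print(s["time"],s["eef_pos"],s["opening"])
im=imaging.read_camera("scene")[:,:,::-1];cv2.imwrite(f"pics/scene6.png",im)
cv2.imwrite("pics/z6.png",cv2.resize(im[110:260,200:420],(800,545),interpolation=cv2.INTER_CUBIC))
E
```

```text
7.55 [ 0.55753865 -0.00410293  0.30327371] 0.2190294350164386
```

View pics/z6.png

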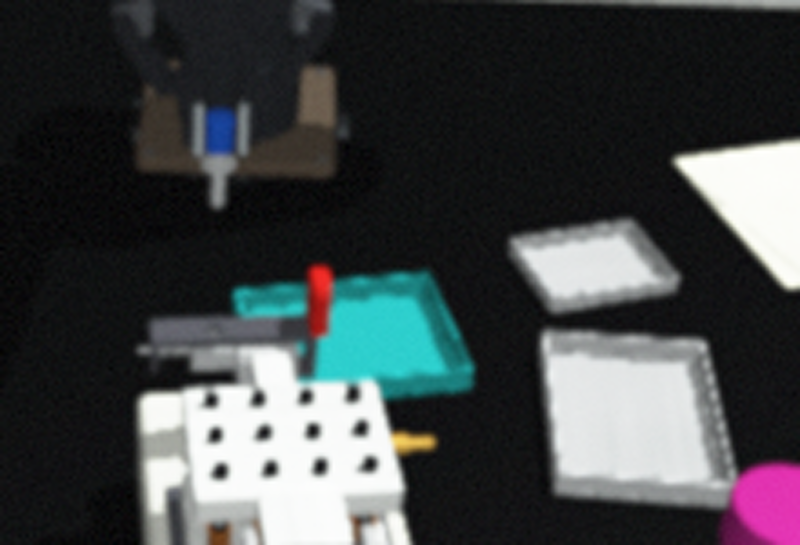

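send_rows(
  rows=[
    [-0.06,0.17,0,0],
    [-0.13,0.34,0,0],
    [-0.19,0.51,0,0],
    [-0.25,0.68,0,0],
    [-0.31,0.85,0,0],
    [-0.38,1,0,0],
    [-0.38,1,0,0],
    [-0.38,1,0,0],
  ],
)

```text
time: 8.6
eef_pos: [0.4426, 0.2956, 0.3002]
tcp_rot: [0.998, 0.056, -0.001, 0.001]
contact_force: [0.7, 0.7, 0.3]
opening: 0.216
```

send_rows(
  rows=[
    [0,0.08,-0.1,0],
    [0,0.08,-0.25,0],
    [0,0.08,-0.4,0],
    [0,0.08,-0.55,0],
    [0,0.08,-0.67,0],
    [0,0.08,-0.67,0],
    [0,0.08,-0.67,0],
  ],
)

```text
time: 9.48
eef_pos: [0.4444, 0.3196, 0.1018]
tcp_rot: [0.998, 0.055, 0.001, -0.0]
contact_force: [0.2, -0.4, 0.1]
opening: 0.221
```

```bash
python3 - <<'E'
from h import *
s=monitor.get_state();print(s["time"],s["eef_pos"],s["tcp_rot"],s["opening"])
im=imaging.read_camera("scene")[:,:,::-1];cv2.imwrite(f"pics/scene7.png",im)
im2=imaging.read_camera("wrist")[:,:,::-1]
cv2.imwrite("pics/z7.png",np.hstack([cv2.resize(im[130:260,300:430],(390,390),interpolation=cv2.INTER_CUBIC),cv2.resize(im2,(400,390))]))
E
```

```text
9.475 [0.44436832 0.31960218 0.10181028] [ 9.98459286e-01  5.54800780e-02  9.53652017e-04 -3.26233297e-04] 0.22066238167221822
```

View pics/z7.png

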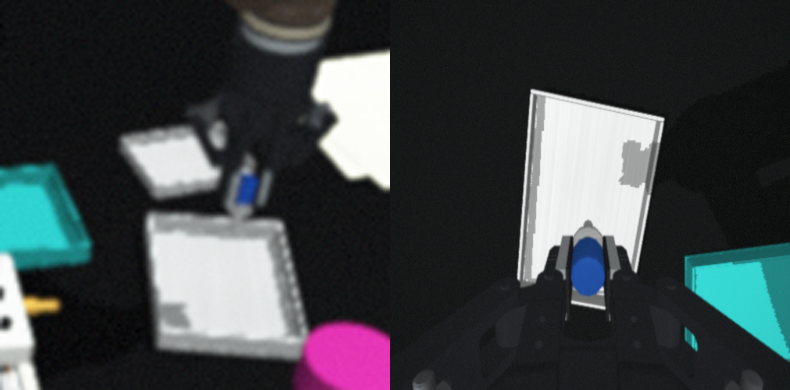

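send_rows(
  rows=[
    [0,0,-0.08,0],
    [0,0,-0.16,0],
    [0,0,-0.2,0],
    [0,0,-0.2,0],
    [0,0,-0.2,0],
  ],
)

```text
time: 10.2
eef_pos: [0.444, 0.3205, 0.0418]
tcp_rot: [0.998, 0.056, 0.001, -0.0]
contact_force: [0.0, 0.4, 0.6]
opening: 0.217
```

```bash
python3 - <<'E'
from h import *
s=monitor.get_state();print(s["time"],s["eef_pos"],s["opening"],s["contact_force"])
im=imaging.read_camera("scene")[:,:,::-1];cv2.imwrite(f"pics/scene8.png",im)
im2=imaging.read_camera("wrist")[:,:,::-1]
cv2.imwrite("pics/z8.png",np.hstack([cv2.resize(im[130:260,300:430],(390,390),interpolation=cv2.INTER_CUBIC),cv2.resize(im2,(400,390))]))
E
```

```text
10.2 [0.44395048 0.32048712 0.04182285] 0.21663479516147047 [0.01941807 0.43518191 0.60778655]
```

View pics/z8.png

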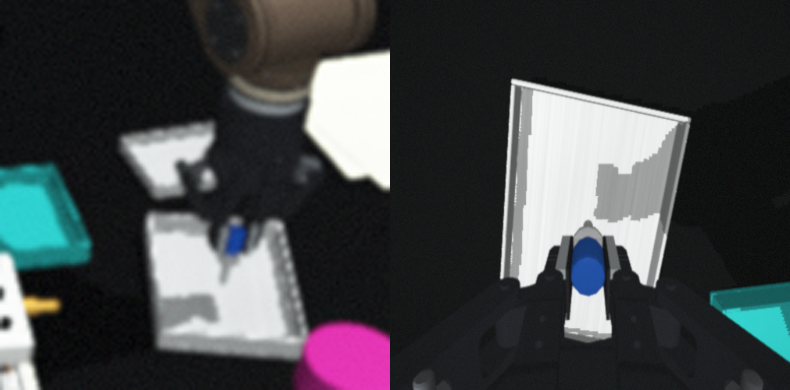

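The pin is over the tray's middle. I'll lower it another 12 mm and release it.

send_rows(
  rows=[
    [0,0,-0.02,0],
    [0,0,-0.04,0],
    [0,0,-0.04,0],
    [0,0,-0.04,0],
  ],
)

```text
time: 10.8
eef_pos: [0.4427, 0.3199, 0.0281]
tcp_rot: [0.998, 0.056, -0.0, 0.0]
contact_force: [0.8, -0.5, -0.3]
opening: 0.216
```

send_rows(
  rows=[
    [0,0,0,0],
    [0,0,0,0],
    [0,0,0,0],
    [0,0,0,0],
  ],
  jaw=0.3,
)

```text
time: 11.3
eef_pos: [0.4429, 0.32, 0.0285]
tcp_rot: [0.998, 0.056, 0.0, -0.0]
contact_force: [-0.6, 0.8, 0.3]
opening: 0.702
```

send_rows(
  rows=[
    [0,0,0.1,0],
    [0,0,0.25,0],
    [0,0,0.45,0],
    [0,0,0.65,0],
    [0,0,0.85,0],
    [0,0,0.95,0],
    [0,0,0.95,0],
  ],
)

```text
time: 12.18
eef_pos: [0.4441, 0.3206, 0.3172]
tcp_rot: [0.998, 0.056, 0.003, -0.001]
contact_force: [0.1, 0.5, -0.0]
opening: 0.697
```

```bash
python3 - <<'E'
from h import *
s=monitor.get_state();print(s["time"],s["eef_pos"],s["opening"],s["contact_force"])
im=imaging.read_camera("scene")[:,:,::-1];cv2.imwrite(f"pics/scene9.png",im)
im2=imaging.read_camera("wrist")[:,:,::-1]
cv2.imwrite("pics/z9.png",np.hstack([cv2.resize(im[130:260,300:430],(390,390),interpolation=cv2.INTER_CUBIC),cv2.resize(im2,(400,390))]))
E
```

```text
12.175 [0.44410951 0.32060825 0.31717702] 0.6965261971908748 [ 0.11956082  0.48458971 -0.02188951]
```

View pics/z9.png

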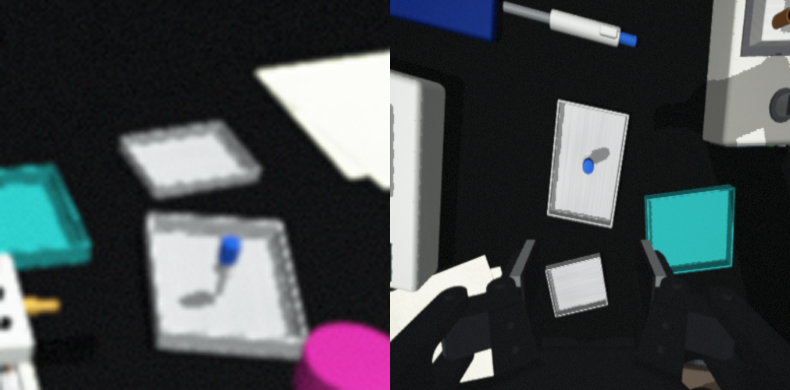

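The pin stands upright in the steel tray and is released. Next I go above the tab at (0.549, 0.065).

send_rows(
  rows=[
    [0.07,-0.17,0,0],
    [0.14,-0.34,0,0],
    [0.21,-0.51,0,0],
    [0.28,-0.68,0,0],
    [0.35,-0.852,0,0],
    [0.35,-0.852,0,0],
    [0.35,-0.852,-0.15,0],
    [0.35,-0.852,-0.25,0],
    [0.35,-0.852,-0.3,0],
    [0.35,-0.852,-0.3,0],
  ],
  jaw=0.4,
)

```text
time: 13.52
eef_pos: [0.5467, 0.0652, 0.2215]
tcp_rot: [0.998, 0.057, -0.002, -0.0]
contact_force: [0.0, 0.1, -0.2]
opening: 0.601
```

```bash
python3 - <<'E'
from h import *
s=monitor.get_state();print(s["time"],s["eef_pos"],s["tcp_rot"],s["opening"],s["contact_force"])
c=imaging.calibration("wrist")
im2=imaging.read_camera("wrist");cv2.imwrite("pics/w10.png",im2[:,:,::-1])
im=imaging.read_camera("scene")[:,:,::-1]
for s_,ce in blobs(im2,(0,150,50),(8,255,255),60)[0]: print(s_,ce.round(1))
print(proj(c,(.549,.065,.222)))
cv2.imwrite("pics/z10.png",np.hstack([cv2.resize(im[110:240,220:350],(390,390),interpolation=cv2.INTER_CUBIC),cv2.resize(im2[:,:,::-1],(400,390))]))
E
```

```text
13.525 [0.54672113 0.06516818 0.22154084] [ 9.98393063e-01  5.66356077e-02 -1.89294216e-03 -3.41314575e-04] 0.6012723790681838 [ 0.00157752  0.13037849 -0.23119715]
[ 243  190   23   61 1182] [254.3 221.6]
[254.33799317 232.98299689]
```

View pics/z10.png

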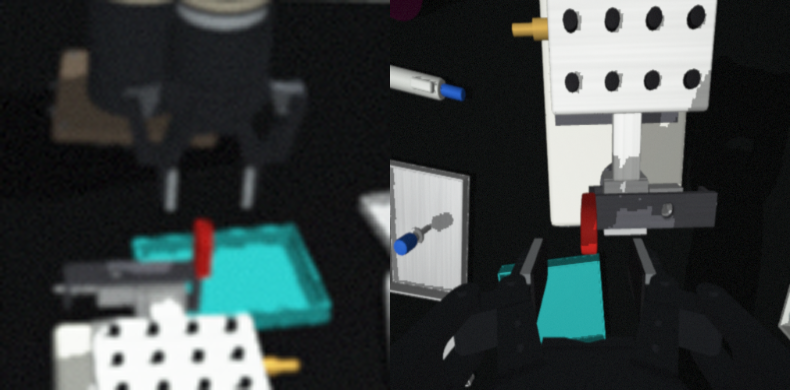

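The tab at (254,222) is centred between the pads and lined up with them. I'll descend and close.

send_rows(
  rows=[
    [0.006,0,-0.06,0],
    [0.006,0,-0.12,0],
    [0.006,0,-0.17,0],
    [0.006,0,-0.17,0],
    [0.006,0,-0.17,0],
  ],
)

```text
time: 14.25
eef_pos: [0.55, 0.0643, 0.1726]
tcp_rot: [0.998, 0.056, 0.0, -0.0]
contact_force: [-0.1, -0.3, 0.1]
opening: 0.601
```

send_rows(
  rows=[
    [0,0,0,0],
    [0,0,0,0],
    [0,0,0,0],
    [0,0,0,0],
    [0,0,0,0],
    [0,0,0,0],
  ],
  jaw=1,
  newtons=50,
)

```text
time: 15.0
eef_pos: [0.5501, 0.0648, 0.1732]
tcp_rot: [0.998, 0.056, 0.001, -0.0]
contact_force: [-0.9, 4.2, 4.9]
opening: 0.132
```

```bash
python3 - <<'E'
from h import *
s=monitor.get_state();print(s["time"],s["eef_pos"],s["tcp_rot"],s["opening"],s["contact_force"])
im2=imaging.read_camera("wrist");cv2.imwrite("pics/w11.png",im2[:,:,::-1])
im=imaging.read_camera("scene")[:,:,::-1]
cv2.imwrite("pics/z11.png",np.hstack([cv2.resize(im[140:220,240:320],(390,390),interpolation=cv2.INTER_CUBIC),cv2.resize(im2[:,:,::-1],(400,390))]))
E
```

```text
15.0 [0.55013223 0.06482765 0.17319583] [ 9.98403047e-01  5.64873408e-02  6.44442310e-04 -3.48843306e-04] 0.13165121708752342 [-0.89854597  4.17559849  4.88045728]
```

View pics/z11.png

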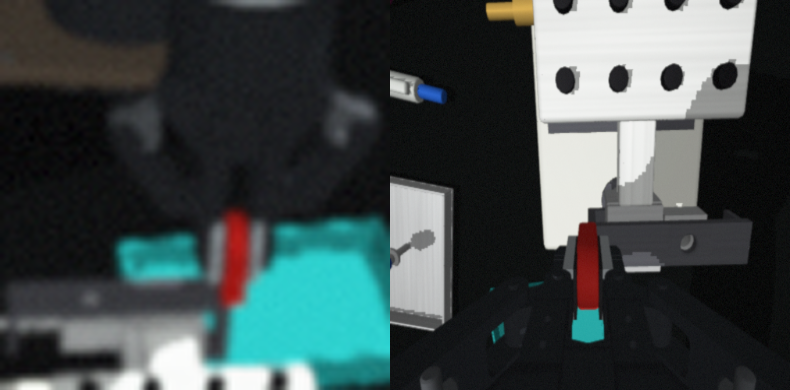

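The tab is gripped: the opening is 0.132, about 11–12 mm. I'll pull it sideways 10 mm.

send_rows(
  rows=[
    [-0.001,0.01,0,0],
    [-0.002,0.02,0,0],
    [-0.004,0.03,0,0],
    [-0.004,0.036,0,0],
    [-0.004,0.036,0,0],
    [-0.004,0.036,0,0],
  ],
)

```text
time: 15.85
eef_pos: [0.5493, 0.0717, 0.173]
tcp_rot: [0.998, 0.056, 0.0, 0.004]
contact_force: [0.1, -8.8, 5.9]
opening: 0.135
```

```bash
python3 - <<'E'
from h import *
s=monitor.get_state();print(s["time"],s["eef_pos"],s["tcp_rot"],s["opening"],s["contact_force"])
im2=imaging.read_camera("wrist");cv2.imwrite("pics/w12.png",im2[:,:,::-1])
E
```

```text
15.85 [0.54925295 0.07174874 0.17304042] [9.98402222e-01 5.63879636e-02 4.86588479e-04 3.62808622e-03] 0.13500358286419867 [ 0.14810793 -8.80920057  5.86736691]
```

View pics/w12.png

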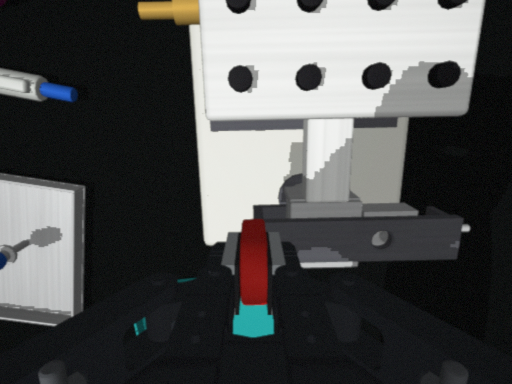

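send_rows(
  rows=[
    [-0.001,0.006,0,0],
    [-0.001,0.012,0,0],
    [-0.001,0.012,0,0],
    [-0.001,0.012,0,0],
  ],
)

```text
time: 16.4
eef_pos: [0.5488, 0.0749, 0.173]
tcp_rot: [0.998, 0.056, 0.0, 0.004]
contact_force: [-0.6, -9.5, 5.3]
opening: 0.131
```

send_rows(
  rows=[
    [0.003,0,0.018,0],
    [0.007,0.001,0.036,0],
    [0.011,0.001,0.053,0],
    [0.015,0.002,0.071,0],
    [0.02,0.003,0.089,0],
    [0.025,0.003,0.106,0],
    [0.036,0.004,0.14,0],
    [0.036,0.004,0.14,0],
    [0.036,0.004,0.14,0],
  ],
)

```text
time: 17.52
eef_pos: [0.5573, 0.0759, 0.2108]
tcp_rot: [0.998, 0.056, -0.004, 0.004]
contact_force: [1.1, -9.0, -5.4]
opening: 0.132
```

```bash
python3 - <<'E'
from h import *
s=monitor.get_state();print(s["time"],s["eef_pos"],s["tcp_rot"],s["opening"],s["contact_force"])
im2=imaging.read_camera("wrist");cv2.imwrite("pics/w13.png",im2[:,:,::-1])
im=imaging.read_camera("scene")[:,:,::-1]
cv2.imwrite("pics/z13.png",np.hstack([cv2.resize(im[140:260,220:340],(390,390),interpolation=cv2.INTER_CUBIC),cv2.resize(im2[:,:,::-1],(400,390))]))
E
```

```text
17.525 [0.55732014 0.07594802 0.2108498 ] [ 0.99840872  0.05614287 -0.00350506  0.00396452] 0.1321078113533705 [ 1.13261464 -9.03560519 -5.40632515]
```

View pics/z13.png

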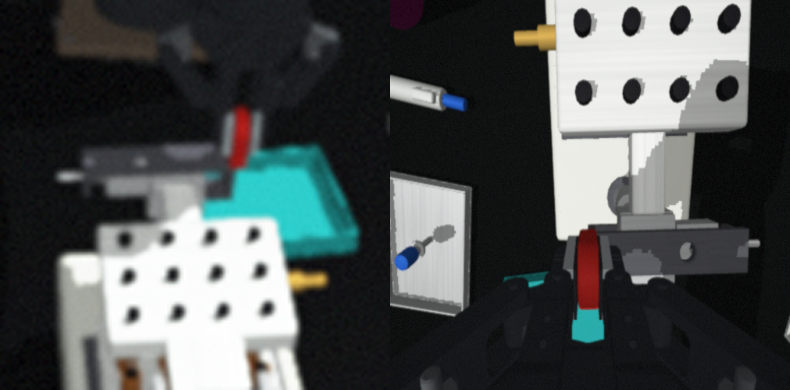

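The head is lifting, with the ball exposed at about (622,197) in the right half. I'll continue along the arc to about 0.55 rad.

send_rows(
  rows=[
    [0.007,0.001,0.017,0],
    [0.014,0.002,0.034,0],
    [0.021,0.003,0.05,0],
    [0.029,0.004,0.067,0],
    [0.037,0.005,0.083,0],
    [0.046,0.0055,0.099,0],
    [0.055,0.006,0.115,0],
    [0.064,0.0075,0.13,0],
    [0.074,0.009,0.145,0],
    [0.084,0.01,0.16,0],
    [0.094,0.011,0.175,0],
    [0.105,0.012,0.19,0],
    [0.117,0.0135,0.204,0],
    [0.128,0.015,0.218,0],
    [0.128,0.015,0.218,0],
    [0.128,0.015,0.218,0],
    [0.128,0.015,0.218,0],
    [0.128,0.015,0.218,0],
  ],
)

```text
time: 19.88
eef_pos: [0.5948, 0.0801, 0.2763]
tcp_rot: [0.998, 0.056, -0.006, 0.004]
contact_force: [-3.0, -11.1, -2.1]
opening: 0.13
```

```bash
python3 - <<'E'
from h import *
s=monitor.get_state();print(s["time"],s["eef_pos"],s["tcp_rot"],s["opening"],s["contact_force"])
im2=imaging.read_camera("wrist");cv2.imwrite("pics/w14.png",im2[:,:,::-1])
im=imaging.read_camera("scene")[:,:,::-1];cv2.imwrite("pics/scene14.png",im)
cv2.imwrite("pics/z14.png",np.hstack([cv2.resize(im[120:260,220:360],(390,390),interpolation=cv2.INTER_CUBIC),cv2.resize(im2[:,:,::-1],(400,390))]))
E
```

```text
19.875 [0.59477613 0.08005455 0.27625833] [ 0.9984327   0.05552635 -0.00557633  0.00422797] 0.12973087861264465 [ -2.99338546 -11.07335935  -2.07328941]
```

View pics/z14.png

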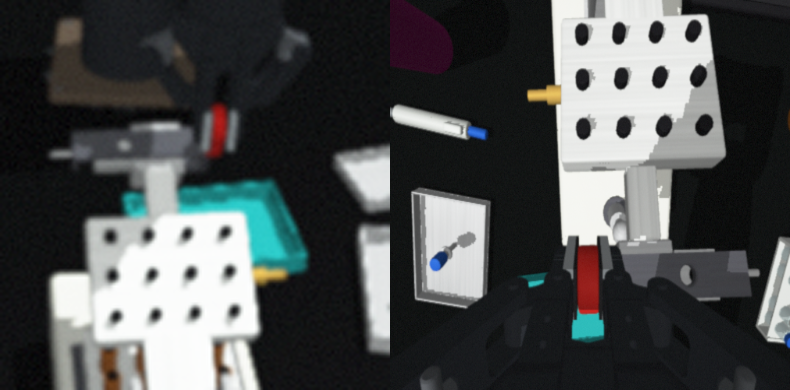

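View pics/scene14.png

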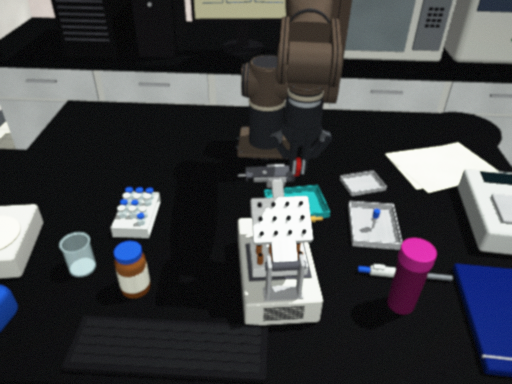

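```bash
python3 - <<'E'
from h import *
s0=monitor.get_state();cs,cw=[imaging.calibration(n) for n in("scene","wrist")]
a=imaging.read_camera("scene");b=imaging.read_camera("wrist")
def f(im,lo,hi,mn): return [(s[4],ce.round(1)) for s,ce in blobs(im,lo,hi,mn)[0]]
print("red",f(a,(0,140,60),(8,255,255),20),f(b,(0,140,40),(8,255,255),200))
print("yel",f(a,(15,120,100),(30,255,255),10),f(b,(15,120,100),(30,255,255),60))
a0=cv2.imread("pics/scene0.png")[:,:,::-1].copy();b0=cv2.imread("pics/w1.png")[:,:,::-1].copy();c0=dict(np.load("w1.npz"))
g=lambda im,lo,hi,mn:max(blobs(im,lo,hi,mn)[0],key=lambda t:t[0][4])[1]
Y=((15,120,100),(30,255,255));R=((0,140,60),(8,255,255))
def pick(im,col,uv): return min(blobs(im,*col,8)[0],key=lambda t:np.linalg.norm(t[1]-np.array(uv)))[1]
y0=tri(cs,pick(a0,Y,(315,232)),c0,pick(b0,Y,(130,60)));y1=tri(cs,pick(a,Y,(318,217)),cw,pick(b,Y,(195,95)))
r1=tri(cs,pick(a,R,(298,165)),cw,pick(b,R,(254,275)))
print("yellow",y0,y1);print("red",r1)
print("dq max",abs(s0["dq"]).max(),s0["eef_pos"],s0["time"])
# pin in tray
B=((105,120,50),(125,255,255));p=tri(cs,pick(a,B,(376,213)),cw,pick(b,B,(60,255)));print("knob",p)
E
```

```text
red [(np.int32(81), array([298. , 166.5]))] [(np.int32(1827), array([253.2, 274.9]))]
yel [(np.int32(37), array([315.6, 218.7]))] [(np.int32(586), array([199.1,  93. ]))]
yellow (array([0.65652429, 0.12403919, 0.17380027]), np.float64(0.00248023990310962)) (array([0.66860187, 0.12434056, 0.22263417]), np.float64(0.001242401317850239))
red (array([0.58680875, 0.08129025, 0.30287515]), np.float64(0.0037084914797881107))
dq max 0.0015064525213769576 [0.59475714 0.08006014 0.2762647 ] 19.975
knob (array([0.44304457, 0.32099093, 0.05898785]), np.float64(0.0009240577597513886))
```

The yellow hose barb and the red tab each give a tilt of about 0.50 rad (28.6°). The arm is still, and the pin stands in the tray's middle with its midpoint at about 36 mm. I'm handing the job in.

```bash
python3 - <<'E'
from h import *
print(workorder.sign_off()); s=monitor.get_state();print(s["time"],s["eef_pos"],s["contact_force"])
E
```

```text
the job is handed in; nothing more can be done
None
the job is handed in; nothing more can be done
```

The job is handed in at about 20 s of the 58 s allowed. The lock pin is in the steel tray, and the gripper is holding the needle head tilted up by its red tab.

**What I did:**
- I drew the lock pin straight up and released it in the larger steel tray.
- I pulled the latch tab about 10 mm sideways, then lifted the head along its arc and held it there.

**Last checks:**
- **Tilt:** about 0.50 rad (28.6°), measured from both the yellow hose barb and the red tab.
- **Stillness and grip:** joint speeds were below 0.002 rad/s. The tool was still carrying about 11 N of side force against the latch spring.
- **Pin:** it stands upright at the tray's middle, with its midpoint about 36 mm above the bench (limit 45 mm). Standing on its narrow shank, it could tip, but it would probably stay inside the tray.
- **Bystanders:** they looked unmoved in the last scene picture; I did not measure them.

**What disagreed:**
- **Fingertip height:** my first close missed the pin and shut about 11 mm above the knob. In the camera images the fingertips sat about 38 mm higher than the reported tool position and tip reach implied. I corrected for this, and both later grasps held.
- **Tilt from the tool's own travel:** this gave about 0.53 rad, slightly more than the cameras.
- **Latch pull:** I commanded 14 mm in total but measured about 10 mm of tool travel. The spring force (9 to 11 N) also suggests 8 to 12 mm.

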